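# Clamp a square tube to its bracket with a snap-in U-clamp

## Robot

A 6-joint arm with a two-finger parallel gripper is mounted at the origin on a cart in front of the work surface, level with it; the furniture and walls round the work are solid. World frame = base frame: x ahead of the robot, y to its left, z up, the work surface at z = 0. Lengths are in m, angles in rad, forces in N, time in s.
With the tool pointing down it reaches from about 0.25 to 0.8 m from the base axis. Payload 3.9 kg.
Tool frame: the origin (TCP) lies between the finger pads; the fingertips stand 11 mm ahead of it and the grasp point (between the pads) lies 8 mm behind it; z points along the fingers, y is the line along which they close (so a half turn about z gives the same grasp; the last joint's range is limited). The gripper opens to 85 mm and grips with 20 to 120 N. Pads are 22 mm wide; open, the fingers measure 114 mm over their backs; the gripper's body (76 mm by 85 mm) begins 54 mm behind the grasp point. The pads swing forward as they close: fully open they stand 13 mm farther back than shut.
Start: joints at [1.203, 0.26, -0.138, 1.173, 0, 1.571], TCP at [0.189, 0.49, 0.242] pointing down, gripper open.
Joint ranges: [-2.78, 2.78], [-0.83, 1.72], [-1.28, 1.37], [-1.9, 2.12], [-1.57, 1.48], [-3.14, 3.14]. Speed limits (rad/s): [2.57, 2.57, 3.14, 3.14, 3.14, 3.14].

## Interface

Orientations are given as a rotation vector (axis times angle).
In Python, from station import observe, grab_frame, finish_job gives the robot as it stands.
- The arm moves only by the tool play_rows, never from a script. Its argument "deltas" is one flat list of numbers, 5 for each row, row after row: the shift along the world's x, y, z in mm, then the turn about the world's z in rad, then the finger opening in mm, from 0 to 85.4. A call has 1 to 8 rows; each row shifts and turns the commanded pose from where the row before left it; what a row does not reach is not made up. A row lasts 1/8 s, in which the tool goes at most 62.5 mm and 10.7 degrees, less where a joint would pass 70% of its speed; a pose out of reach is approached as far as the arm can. A call is refused whole if a number of a shift passes 62.5 or a number of a turn 0.188, either way. A call with a gripper value outside its range is refused whole. The fingers move at their own pace and stop on an object; "squeeze" is the grip in N (left out, the last holds). Time passes only in rows, so rows that do not move let the fingers close. It gives the time, the measured TCP pose, the force, the opening and the grip force at its end, in the units of the state.
- observe(): the state, without advancing time (a new reading comes with each control period).
- grab_frame(name): name is "side" or "top" or "wrist"; returns a dict with "image" (420x560x3 uint8, red, green, blue), "depth" (420x560 float32, m along the optical axis (not along the pixel's ray), 0 where there is no reading), "vfov" (degrees; the focal length in pixels is half the picture's height over the tangent of half this angle, whatever the lens; pixels are square), "cx", "cy" (the principal point, pixels), "k1" (the pictures are not rectified: a ray, as slopes to the right and down, at radius r is drawn at 1 + k1 r^2 times it, then the intrinsics apply), "view" (4x4, takes a point from world to camera coordinates); the wrist camera has in their place "hand_eye" (4x4, takes a point from camera to tool coordinates, whose origin is the TCP and whose axes are the flange's). Camera axes: x right, y down, z forward; pixel columns grow to the right and rows downward; lengths in m; the calibration is good to about 2 mm. A picture is of the moment at which its call begins: read the wrist's pose just before it.
- finish_job(): hands the job in; it is judged then, once.
The state is a dict: "time": time; "joint_positions": joint angles; "qd": joint speeds; "effort": joint torques, N m; "tool_pos": TCP position; "tool_rot": TCP orientation; "force": force on the tool from outside, world axes, zero at the start; "wrist_torque": the same for the moment, N m; "width": opening from 0.0 (shut) to 1.0 (fully open); "finger_force": force on a finger pad.
Only numpy, scipy, OpenCV 4.12 (cv2) and the standard library are available. Lean on these libraries where they do the work, as an engineer would, in place of code of your own. Each camera call takes 0.05 s, during which the arm holds its last target. There are 200 camera calls.

## Task

Fasten the square aluminium tube to the steel bracket: lay the tube, roughly centred, between the locating tabs on top of the bracket, then take the larger of the two U-clamps off the wooden rail and set it astride the tube with both legs in the bracket's two holes. The bracket's top may be bolted up to 2 cm to either side along the tube, so feel for the holes with the leg tips; then press the clamp gently straight down, never forcing it (about 20 N is enough, 60 N would bend the parts), until its crown sits on the tube and both spring plungers have snapped in, and let go. Leave the smaller clamp and the tools lying about where they are.

Things in the scene. Friction and masses are not known exactly. Their poses are not given: they have to be found in the camera images.
- bracket: steel bracket fixed to the bench. Origin: centre of the underside of its 144 x 170 x 8 mm base plate; x across the tube, y along the tube, z up. On the base stands its head, a folded steel channel 104 mm (x) by 124 mm (y) with a flat top at z = 56 mm. The head is bolted in slots up to 20 mm either way in y from this origin, an offset NOT measured here; it does not move during the work.
- bracket_top (a point): point at the height of the head's flat top (8 mm thick, hollow below), over the bracket's origin, same axes. Two 13 mm through holes at x = +25 and -25 mm; four flared tabs, 17 mm high, 48 to 60 mm either side of the hole line along y, guide the tube to x = 0 (1.5 mm play each side). Hole line and tabs lie together at some y from -20 to +20 mm: feel for it or look.
- tube: aluminium square tube, 34 x 34 mm, 220 mm long, loose on the bench at the right, about 0.22 kg. Origin at its centre, y along its length (either way round). Home: flat on the bracket's top between the tabs, its centre at z = 73 mm in the bracket's frame and within 30 mm of the bracket's origin in y.
- clamp: larger U-clamp, plain steel, hanging over the rail, 0.16 kg. Origin: centre of its crown bar (62 x 12 x 12 mm, flat sides to grip); x from leg to leg, z up. Two 10 mm round legs at x = +25, -25 mm (40 mm between) reach 69 mm below the origin; last 4 mm taper to 8.4 mm. Origin at z = 125 mm in the bracket's frame with the tips on its top, 96 mm when home, crown on the tube.
- small_clamp: smaller U-clamp on the same rail, not for this tube: crown bar 44 mm long, 10 mm thick, legs 34 mm apart. Origin at the centre of its crown bar. Leave it.
- rail: wooden rail fixed to the bench at the left; the clamps hang on it 90 mm apart, either at either end. Origin: centre of its underside; y along the rail. Board 18 mm thick, 200 mm long, top at z = 85 mm, foot 80 mm wide. A clamp must be lifted 75 mm to clear it.
- far_plunger (a joint): travel (m) of the spring plunger under the bracket's top at the hole x = +25 mm: 0 = sprung in, grows to about 2 mm while the clamp's leg passes, falls back to nearly 0 when it snaps into the leg's groove. A one-way latch nose, first met with the clamp's origin about 113 mm above the bracket's; snaps in about 2 mm short of home. Pushing past both takes roughly 8 to 22 N on the clamp.
- near_plunger (a joint): the same for the hole at x = -25 mm.
- screwdriver: flat screwdriver behind the bracket, 210 mm long; bystander.
- tape_measure: pocket tape measure at the right; bystander.
- chisel: wood chisel at the back right, 215 mm long; bystander.
- sanding_block: cork sanding block at the right; bystander.
Mind the look-alikes: they are no part of the job. Leave any orange look-alike of the clamp alone.

How it is judged:
By the outcome, as a careful person would: the job done as asked, in the order asked, and still so for the second after the job is handed in, with the robot touching nothing.
It also fails if it takes over 72 s, if anything falls off the work surface, if the arm or the gripper's body presses on something with over 40 N, if the wrist force passes 120 N, or if a joint passes its speed limit or range.

## Working session

There is one attempt and no reset: what is moved stays moved. The work goes in short steps, Python scripts to look and compute and a tool call to move; the robot and the scene stay as the last step left them, time stands still between calls to the robot, and variables do not carry over. Pictures are saved under pics/ and viewed, at most 10 in all, crops included, and the job is handed in when it is done.

Besides the shell and the picture viewer there is one more tool, called after ">>>" as name(argument=value, ...) on one line, values as JSON. play_rows: Moves the arm, as the interface text tells. Its arguments: {"type":"object","properties":{"deltas":{"type":"array","items":{"type":"number"}},"squeeze":{"type":"number"}},"required":["deltas"]}

```bash
mkdir -p pics; cat > h.py <<'E'
import numpy as np, cv2, pickle
from scipy.spatial.transform import Rotation as R
from station import observe, grab_frame, finish_job
def grab(n):
    s=observe(); f=grab_frame(n)
    h,w=f["image"].shape[:2]; fl=h/2/np.tan(np.radians(f["vfov"])/2)
    v,u=np.mgrid[:h,:w].astype(float)
    xd,yd=(u-f["cx"])/fl,(v-f["cy"])/fl
    x,y=xd.copy(),yd.copy()
    for _ in range(15):
        k=1+f["k1"]*(x*x+y*y); x,y=xd/k,yd/k
    d=f["depth"]; P=np.stack([x*d,y*d,d,np.ones_like(d)],-1)
    if "view" in f: T=np.linalg.inv(f["view"])
    else:
        W=np.eye(4); W[:3,:3]=R.from_rotvec(s["tool_rot"]).as_matrix(); W[:3,3]=s["tool_pos"]; T=W@f["hand_eye"]
    f["P"]=(P@T.T)[...,:3]; f["P"][d<=0]=np.nan; f["T"]=T
    f["ray"]=np.stack([x,y,np.ones_like(x)],-1)@T[:3,:3].T
    return f
def save(f,name): cv2.imwrite("pics/"+name,cv2.resize(f["image"][...,::-1],None,fx=1.4,fy=1.4,interpolation=cv2.INTER_CUBIC))
E
python3 - <<'E'
from h import *
s=observe(); print(s["tool_pos"],s["tool_rot"],s["time"])
for n in ("top","side"):
    f=grab(n); save(f,n+"0.png"); pickle.dump(f,open(n+".pkl","wb")); print(f["T"][:3].round(2))
E
```

```text
[0.18852872 0.48926732 0.24148771] [-5.74431244e-01 -3.08827715e+00  3.01208982e-03] 0.0
[[-0.01 -0.98  0.2   0.29]
 [-1.    0.01  0.   -0.06]
 [-0.01 -0.2  -0.98  1.26]]
[[-0.95 -0.24  0.2   0.26]
 [-0.31  0.72 -0.62  0.82]
 [ 0.   -0.65 -0.76  1.17]]
```

View pics/top0.png

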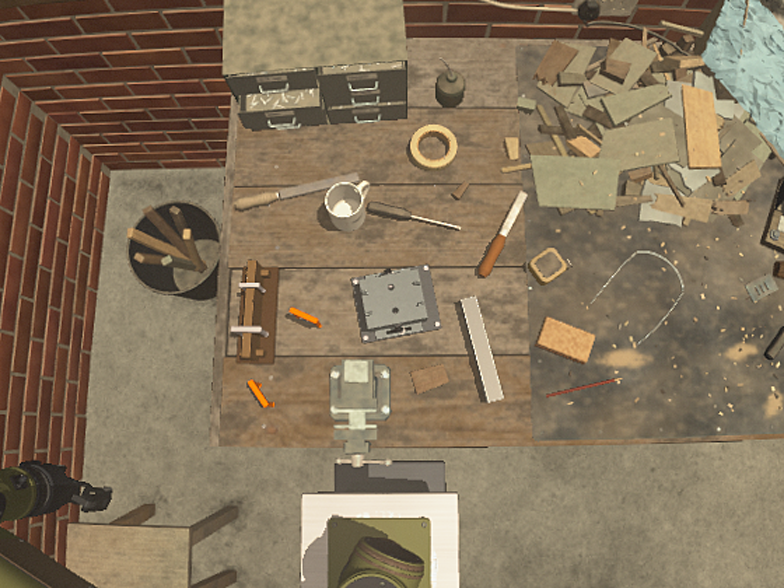

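View pics/side0.png

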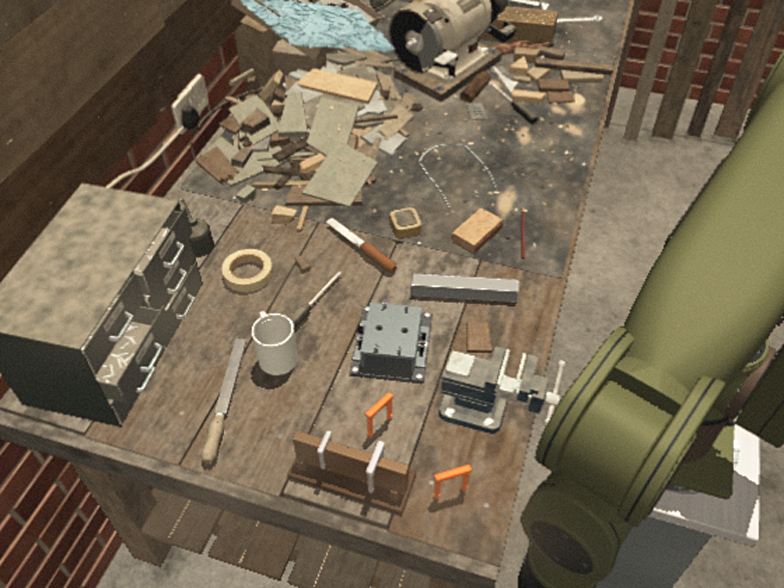

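The top view shows the rail at the left (250,312), with the larger clamp probably the lower one at (246,329) and the smaller at (251,287). The bracket is at (395,303), the tube at (482,349), and the orange decoys at (305,317) and (260,393). The side view agrees and shows the two bracket holes. Next I measure.

```bash
python3 - <<'E'
from h import *
f=pickle.load(open("top.pkl","rb")); P=f["P"]; s=1/1.4
def roi(u0,u1,v0,v1,z0,z1,name):
    Q=P[int(v0*s):int(v1*s),int(u0*s):int(u1*s)].reshape(-1,3)
    Q=Q[(Q[:,2]>z0)&(Q[:,2]<z1)]
    (c,sz,a)=cv2.minAreaRect((Q[:,:2]*1000).astype(np.float32))
    print(name,len(Q),"c",np.round(c,1),"sz",np.round(sz,1),"ang",round(a,1),"z",np.percentile(Q[:,2],[5,50,95]).round(4))
    return Q
roi(452,508,285,412,.025,.05,"tube")
roi(340,450,255,350,.045,.062,"head")
roi(340,450,255,350,.004,.014,"base")
roi(340,450,255,350,.062,.09,"tabs")
roi(228,275,250,370,.075,.089,"railtop")
roi(225,272,315,340,.0905,.13,"clampA")
roi(225,272,275,298,.0905,.13,"clampB")
roi(325,395,355,425,.02,.3,"vise")
roi(325,372,180,230,.03,.3,"mug")
# holes on head top: rays
c=f["image"]; cv2.imwrite("pics/b.png",np.hstack([cv2.resize(c[180:250,245:320,::-1],None,fx=5,fy=5,interpolation=cv2.INTER_CUBIC),cv2.resize(c[180:250,150:225,::-1],None,fx=5,fy=5,interpolation=cv2.INTER_CUBIC)]))
E
```

```text
tube 921 c [ 441.8 -208.6] sz [220.   35.4] ang 13.3 z [0.0302 0.0343 0.0382]
head 1515 c [542.1 -26.5] sz [131.7 123.9] ang 10.8 z [0.0518 0.0566 0.0605]
base 1115 c [547.6 -27.1] sz [237.3 205.2] ang 89.6 z [0.0043 0.0082 0.0131]
tabs 55 c [541.8 -27. ] sz [100.6 119.5] ang 10.8 z [0.0624 0.0667 0.0732]
railtop 419 c [518.9 256.9] sz [199.1  42.3] ang 1.9 z [0.0782 0.0854 0.0884]
clampA 110 c [485.4 264. ] sz [63.1 34.5] ang 88.7 z [0.0926 0.0975 0.1009]
clampB 61 c [565.8 262.5] sz [43.9 12.3] ang 88.8 z [0.0914 0.0945 0.0994]
vise 1183 c [353.   44.1] sz [118.5 124.1] ang 88.4 z [0.0225 0.0915 0.1247]
mug 566 c [745.5  65. ] sz [79.2 96.2] ang 10.5 z [0.0342 0.0712 0.0986]
```

View pics/b.png

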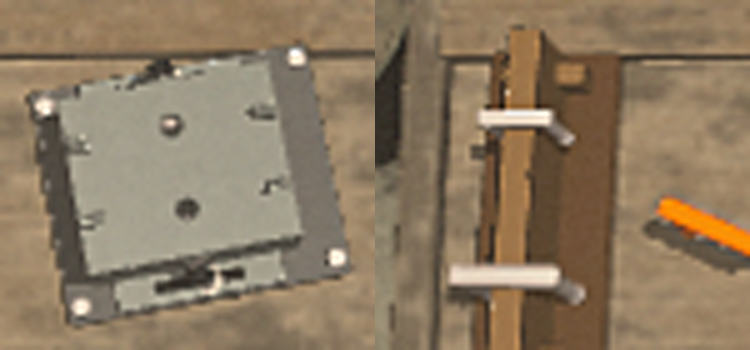

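>>> play_rows(deltas=[31, -51, 6, 0.075, 85, 31, -51, 6, 0.075, 85, 31, -51, 6, 0.075, 85, 31, -51, 6, 0.075, 85, 31, -51, 6, 0.075, 85, 31, -51, 6, 0.075, 85, 31, -51, 6, 0.075, 85, 31, -51, 6, 0.075, 85])

```text
time: 1.1
tool_pos: [0.4373, 0.08, 0.2903]
tool_rot: [0.368, -3.12, -0.0]
force: [0.6, 0.6, -0.1]
width: 0.996
finger_force: 0.0
```

>>> play_rows(deltas=[20, -50, 0, 0, 85, 20, -50, 0, 0, 85, 0, 0, 0, 0, 85])

```text
time: 1.48
tool_pos: [0.4776, -0.0212, 0.2896]
tool_rot: [0.355, -3.121, 0.001]
force: [-0.0, 0.2, 0.2]
width: 0.995
finger_force: 0.0
```

```bash
python3 - <<'E'
from h import *
f=pickle.load(open("top.pkl","rb"))
def hit(f,u,v,z):
    r=np.array([cv2.remap(np.ascontiguousarray(f["ray"][...,k]).astype(np.float32),np.float32([[u]]),np.float32([[v]]),1)[0,0] for k in range(3)])
    o=f["T"][:3,3]; return ((o+r*(z-o[2])/r[2])*1000).round(1)
px=lambda a,b:(245+a/5-.4,180+b/5-.4)
A=hit(f,*px(172,124),.056);B=hit(f,*px(187,208),.056);print("holes",A,B,(A+B)/2,np.linalg.norm(A-B),np.degrees(np.arctan2(*(A-B)[1::-1])))
C=[hit(f,*px(*p),.010) for p in((44,105),(297,55),(338,257),(80,305))];print("bolts",C,np.mean(C,0))
w=grab("wrist"); save(w,"w1.png"); pickle.dump(w,open("w1.pkl","wb")); s=observe(); print(s["tool_pos"],s["tool_rot"],s["time"],s["force"])
E
```

```text
holes [568.2 -23.   56. ] [518.8 -31.6  56. ] [543.5 -27.3  56. ] 50.14299552280467 9.87559607326641
bolts [array([591.1,  55.2,  10. ]), array([621.1, -97.3,  10. ]), array([ 497.5, -119.9,   10. ]), array([469.7,  32.6,  10. ])] [544.85 -32.35  10.  ]
[ 0.47672987 -0.01948745  0.28964302] [ 3.58090700e-01 -3.11968477e+00 -8.85294432e-04] 1.525 [-0.19398233 -0.48270585 -0.55955041]
```

View pics/w1.png

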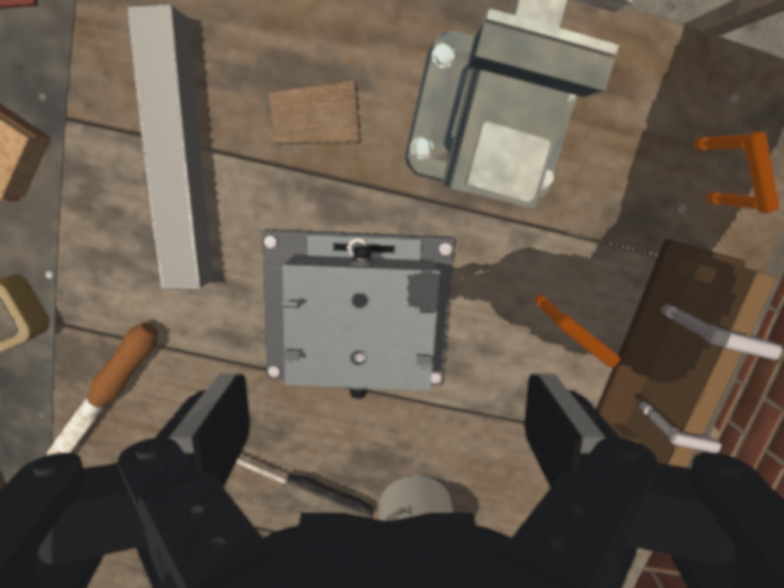

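The wrist view shows the bracket holes at (360,300) and (359,357), the tube at (165,150), and the clamps on the rail at the right, larger one at (720,330). I cross-check the positions.

```bash
cat >> h.py <<'E'
def hit(f,u,v,z):
    r=np.array([cv2.remap(np.ascontiguousarray(f["ray"][...,k]).astype(np.float32),np.float32([[u]]),np.float32([[v]]),1)[0,0] for k in range(3)])
    o=f["T"][:3,3]; return ((o+r*(z-o[2])/r[2])*1000).round(1)
def rect(Q,name):
    (c,sz,a)=cv2.minAreaRect((Q[:,:2]*1000).astype(np.float32))
    print(name,len(Q),"c",np.round(c,1),"sz",np.round(sz,1),"ang",round(a,1),"z",np.percentile(Q[:,2],[5,50,95]).round(4))
E
python3 - <<'E'
from h import *
f=pickle.load(open("w1.pkl","rb"));P=f["P"]; s=1/1.4
A,B=[hit(f,u*s-.15,v*s-.15,.056) for u,v in((359,357),(360,300))];print(A,B,(A+B)/2,np.linalg.norm(A-B),np.degrees(np.arctan2(*(A-B)[1::-1])))
C=[hit(f,u*s-.15,v*s-.15,.010) for u,v in((270,242),(445,249),(274,371),(436,379))];print(C,np.mean(C,0))
def roi(u0,u1,v0,v1,z0,z1,name):
    Q=P[int(v0*s):int(v1*s),int(u0*s):int(u1*s)].reshape(-1,3); rect(Q[(Q[:,2]>z0)&(Q[:,2]<z1)],name)
roi(115,215,0,300,.028,.045,"tube")
roi(265,455,230,395,.05,.062,"head")
roi(265,455,230,395,.064,.08,"tabs")
E
```

```text
[566.4 -23.7  56. ] [517.6 -33.2  56. ] [542.   -28.45  56.  ] 49.716093973682156 11.016110539369523
[array([ 497.1, -121.3,   10. ]), array([468.7,  30.3,  10. ]), array([618.7, -98.2,  10. ]), array([592. ,  54.3,  10. ])] [544.125 -33.725  10.   ]
tube 6440 c [ 440.9 -210.8] sz [219.9  35.9] ang 13.3 z [0.0326 0.0351 0.0364]
head 9091 c [539.5 -29.1] sz [127.5 124.8] ang 10.5 z [0.0556 0.0571 0.0583]
tabs 249 c [542.2 -28.8] sz [ 51.3 119.9] ang 10.8 z [0.0646 0.0698 0.0721]
```

>>> play_rows(deltas=[-9, -47, 0, 0, 60, -9, -47, 0, 0, 60, -9, -47, -30, 0, 60, -9, -48, -40, 0.005, 60, 0, 0, -55, 0, 60, 0, 0, -55, 0, 60, 0, 0, -50, 0, 60, 0, 0, 0, 0, 60])

```text
time: 2.52
tool_pos: [0.4371, -0.2035, 0.0577]
tool_rot: [0.374, -3.111, -0.008]
force: [-0.5, 0.2, 0.3]
width: 0.701
finger_force: 0.0
```

```bash
python3 - <<'E'
from h import *
w=grab("wrist"); s=observe(); print(s["tool_pos"],s["tool_rot"],s["force"]); P=w["P"]
save(w,"w2.png")
M=(P[...,2]>.03)&(P[...,2]<.04)&(abs(P[...,0]-.44)<.14)&(abs(P[...,1]+.21)<.06)
n,l,st,_=cv2.connectedComponentsWithStats(M.astype(np.uint8)); k=1+np.argmax(st[1:,4]); rect(P[l==k],"tube")
E
```

```text
[ 0.43938419 -0.20473368  0.05996585] [ 0.37403444 -3.11547018 -0.00410487] [ 1.38696961  0.21065113 -0.04849015]
tube 24107 c [ 419.  -216.2] sz [173.8  34.5] ang 13.4 z [0.0342 0.0352 0.0362]
```

>>> play_rows(deltas=[1, -6, -20, 0, 60, 0, 0, -20, 0, 60, 0, 0, 0, 0, 30, 0, 0, 0, 0, 28, 0, 0, 0, 0, 28, 0, 0, 0, 0, 28], squeeze=50)

```text
time: 3.32
tool_pos: [0.4435, -0.213, 0.0228]
tool_rot: [-0.372, 3.116, -0.002]
force: [0.1, 0.4, 6.8]
width: 0.387
finger_force: 51.5
```

>>> play_rows(deltas=[0, 0, 20, 0, 28, 0, 0, 50, 0, 28, 0, 0, 50, 0, 28, 0, 0, 35, 0, 28, 6, 12, 0, 0.14, 28, 10, 20, 0, 0.14, 28, 10, 20, 0, 0.14, 28, 10, 20, 0, 0.14, 28])

```text
time: 4.32
tool_pos: [0.478, -0.1399, 0.1764]
tool_rot: [-1.226, 2.892, -0.001]
force: [0.5, -0.1, -1.5]
width: 0.39
finger_force: 50.6
```

>>> play_rows(deltas=[10, 20, 0, 0.14, 28, 10, 20, 0, 0.14, 28, 10, 20, 0, 0.14, 28, 10, 20, 0, 0.14, 28, 10, 20, 0, 0.14, 28, 10, 15, 0, 0.14, 28, 2, 0, 0, 0.12, 28, 0, 0, 0, 0, 28])

```text
time: 5.32
tool_pos: [0.5399, -0.0254, 0.1762]
tool_rot: [-2.418, 2.006, -0.0]
force: [-0.8, -0.0, -3.5]
width: 0.387
finger_force: 50.5
```

```bash
python3 - <<'E'
from h import *
s=observe(); print(s["tool_pos"],s["tool_rot"],s["force"],s["width"],s["joint_positions"])
w=grab("wrist"); save(w,"w3.png"); pickle.dump(w,open("w3.pkl","wb"))
f=grab("top");P=f["P"];c=P
M=(P[...,2]>.19)&(P[...,2]<.235)&(abs(P[...,0]-.54)<.14)&(abs(P[...,1]+.03)<.14)
rect(P[M],"high")
E
```

```text
[ 0.53987158 -0.02535109  0.17616053] [-2.41763424e+00  2.00602013e+00 -4.87703200e-04] [-0.79352786 -0.02003092 -3.50875005] 0.38739654517970545 [-4.68549118e-02  3.22208730e-01 -2.27023668e-01  1.02126499e+00
 -1.19218515e-04 -1.80321382e+00]
high 41 c [ 553.7 -104.6] sz [32.6 53.2] ang 12.3 z [0.1901 0.1913 0.1928]
```

View pics/w3.png

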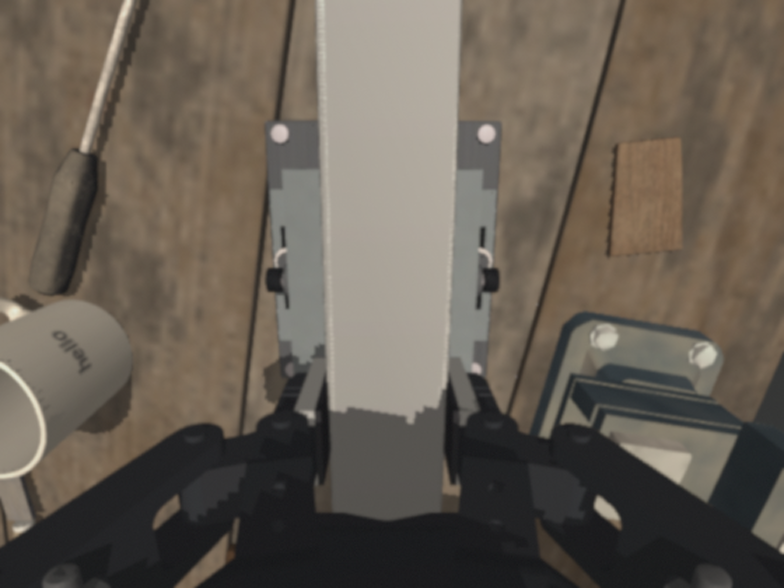

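The wrist view shows the tube held (columns 320–458) with the bracket (268–500) squarely under it. I compute the residual lateral offset and angle.

```bash
python3 - <<'E'
from h import *
w=pickle.load(open("w3.pkl","rb")); P=w["P"]
M=(P[...,2]>.17)&(P[...,2]<.205); M[250:]=False
Q=P[M]; print(np.median(Q[:,2])); rect(Q,"tube")
a=np.radians(10.7); ex=np.array([np.cos(a),np.sin(a)]); 
# per-row lateral centre
t=Q[:,:2]@ex*1000; y=Q[:,:2]@np.array([-ex[1],ex[0]])*1000
b=np.round(y/5)*5
r=[(v,(t[b==v].min()+t[b==v].max())/2) for v in np.unique(b) if (b==v).sum()>50]
r=np.array(r);print(r[::4].round(1), "slope deg",np.degrees(np.polyfit(r[:,0],r[:,1],1)[0]))
s=1/1.4
C=[hit(w,u*s-.15,v*s-.15,.010) for u,v in((280,133),(487,133))];print(C,[c[:2]@ex for c in C], np.array([542.5,-28.2])@ex, np.array([544.5,-33.])@ex)
H=P[(P[...,2]>.05)&(P[...,2]<.061)]; th=H[:,:2]@ex*1000; print("head x range",np.percentile(th,[.5,99.5]))
print(np.array([539.9,-25.35])@ex)
E
```

```text
0.18864427070327436
tube 24200 c [550.6 -87.2] sz [34.4 86.4] ang 10.5 z [0.1876 0.1886 0.1897]
[[-230.   524.8]
 [-210.   524.7]
 [-190.   524.8]
 [-170.   525. ]
 [-150.   524.9]] slope deg 0.11186137651022819
[array([618.4, -98.7,  10. ]), array([ 495.7, -121.7,   10. ])] [np.float64(589.3224584440152), np.float64(464.48553615424527)] 527.8316435710381 528.9056694102744
head x range [320.8246669  768.11207146]
525.8060001538735
```

>>> play_rows(deltas=[2, 0.4, -30, 0, 28, 0, 0, -30, 0, 28, 0, 0, -10, 0, 28, 0, 0, -8, 0, 28, 0, 0, -6, 0, 28, 0, 0, -5, 0, 28, 0, 0, -3, 0, 28, 0, 0, 0, 0, 28])

```text
time: 6.42
tool_pos: [0.5418, -0.0252, 0.0837]
tool_rot: [2.419, -2.005, -0.0]
force: [0.6, -0.8, -2.3]
width: 0.388
finger_force: 50.4
```

>>> play_rows(deltas=[0, 0, -1.5, 0, 28, 0, 0, -1, 0, 28, 0, 0, -1, 0, 28, 0, 0, 0, 0, 28])

```text
time: 6.92
tool_pos: [0.5418, -0.0252, 0.0801]
tool_rot: [2.418, -2.005, -0.0]
force: [-0.2, 0.4, -3.2]
width: 0.385
finger_force: 50.4
```

>>> play_rows(deltas=[0, 0, -1, 0, 28, 0, 0, 0, 0, 28])

```text
time: 7.18
tool_pos: [0.5418, -0.0253, 0.0791]
tool_rot: [2.418, -2.005, -0.0]
force: [1.4, 0.6, -2.3]
width: 0.387
finger_force: 50.4
```

>>> play_rows(deltas=[0, 0, -0.8, 0, 28, 0, 0, -0.5, 0, 28, 0, 0, 0, 0, 28])

```text
time: 7.55
tool_pos: [0.5419, -0.0253, 0.0787]
tool_rot: [-2.418, 2.005, -0.001]
force: [-2.3, -0.5, 5.0]
width: 0.388
finger_force: 51.4
```

>>> play_rows(deltas=[0, 0, 0, 0, 55, 0, 0, 0, 0, 55, 0, 0, 0, 0, 55, 0, 0, 20, 0, 55, 0, 0, 50, 0, 55, 0, 0, 50, 0, 55, -10, 48, 20, -0.035, 50, -10, 50, 0, -0.035, 50])

```text
time: 8.55
tool_pos: [0.5235, 0.0736, 0.2203]
tool_rot: [-2.34, 2.09, -0.005]
force: [-0.1, 0.3, 0.3]
width: 0.584
finger_force: 0.0
```

>>> play_rows(deltas=[-10, 50, 0, -0.035, 50, -10, 50, 0, -0.035, 50, -10, 45, 0, -0.035, 50, -8, 35, 0, -0.035, 50, 0, 0, 0, 0, 50, 0, 0, 0, 0, 50])

```text
time: 9.3
tool_pos: [0.4838, 0.2524, 0.2177]
tool_rot: [2.195, -2.247, 0.001]
force: [0.3, -0.1, 0.3]
width: 0.583
finger_force: 0.0
```

```bash
python3 - <<'E'
from h import *
s=observe(); print(s["tool_pos"],s["tool_rot"],s["force"],s["width"])
w=grab("wrist"); save(w,"w4.png"); pickle.dump(w,open("w4.pkl","wb"))
f=grab("top");P=f["P"]
M=(P[...,2]>.08)&(P[...,2]<.1)&(abs(P[...,0]-.54)<.14)&(abs(P[...,1]+.03)<.14)
rect(P[M],"tube"); Q=P[M]; i=Q[:,1]>0; print(len(Q))
P=w["P"]; M=(P[...,2]>.0915)&(P[...,2]<.101)&(P[...,1]>.2)&(P[...,1]<.33)&(P[...,0]>.4)&(P[...,0]<.6)
n,l,st,_=cv2.connectedComponentsWithStats(M.astype(np.uint8))
for k in range(1,n):
    if st[k,4]>100: rect(P[l==k],"c%d"%k)
E
```

```text
[0.48377518 0.25237664 0.21772481] [ 2.19507186e+00 -2.24655507e+00  5.59336299e-04] [ 0.29607217 -0.0562361   0.32831218] 0.5832593477663525
tube 1041 c [485.2 -28.4] sz [147.7 229. ] ang 10.6 z [0.0862 0.0903 0.0947]
1041
c1 1155 c [474.  261.7] sz [60.9 12.1] ang 88.8 z [0.0953 0.0977 0.099 ]
c2 678 c [564.2 260.2] sz [43.5 10.6] ang 89.2 z [0.0929 0.0956 0.097 ]
```

View pics/w4.png

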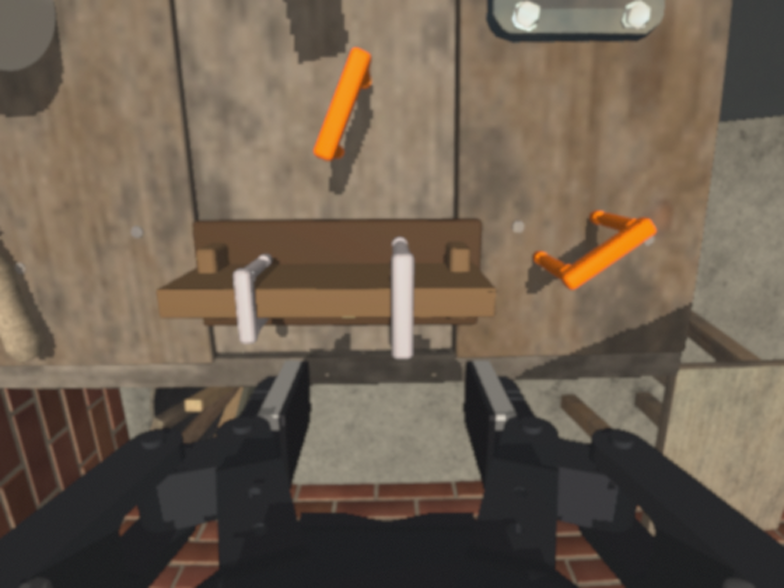

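The wrist view shows the larger clamp at (402,305), nearly centred between the pads, the smaller one at (250,300), and the orange decoys clear of it. I move over the clamp and down.

>>> play_rows(deltas=[-5, 5, -40, 0, 45, -5, 4.3, -40, 0, 45, 0, 0, -25, 0, 45, 0, 0, -10, 0, 45, 0, 0, -4, 0, 45, 0, 0, 0, 0, 45])

```text
time: 10.15
tool_pos: [0.4746, 0.262, 0.0996]
tool_rot: [-2.193, 2.247, -0.001]
force: [1.5, 1.0, 0.3]
width: 0.524
finger_force: 0.0
```

>>> play_rows(deltas=[0, 0, -1, 0, 10, 0, 0, 0, 0, 5, 0, 0, 0, 0, 5, 0, 0, 0, 0, 5, 0, 0, 0, 0, 5, 0, 0, 0, 0, 5], squeeze=80)

```text
time: 10.9
tool_pos: [0.4745, 0.2623, 0.0989]
tool_rot: [-2.194, 2.246, -0.001]
force: [-0.7, -0.7, 5.8]
width: 0.104
finger_force: 79.8
```

>>> play_rows(deltas=[0, 0, 10, 0, 5, 0, 0, 25, 0, 5, 0, 0, 30, 0, 5, 0, 0, 35, 0, 5, 0, 0, 35, 0, 5, 0, 0, 15, 0, 5, 0, 0, 0, 0, 5, 0, 0, 0, 0, 5])

```text
time: 11.9
tool_pos: [0.473, 0.2616, 0.2463]
tool_rot: [2.193, -2.246, -0.001]
force: [0.4, 0.1, -1.8]
width: 0.107
finger_force: 79.0
```

```bash
python3 - <<'E'
from h import *
s=observe(); print(s["tool_pos"],s["tool_rot"],s["force"],s["width"])
w=grab("wrist"); f=grab("side"); pickle.dump(w,open("w5.pkl","wb")); pickle.dump(f,open("s5.pkl","wb"))
cv2.imwrite("pics/w5.png",np.vstack([w["image"][120:420,:,::-1],f["image"][150:420,:,::-1]]))
E
```

```text
[0.4730399  0.2616182  0.24632466] [ 2.19319792e+00 -2.24556861e+00 -1.18686479e-03] [ 0.42363382  0.08508356 -1.75997805] 0.1074821518110961
```

View pics/w5.png

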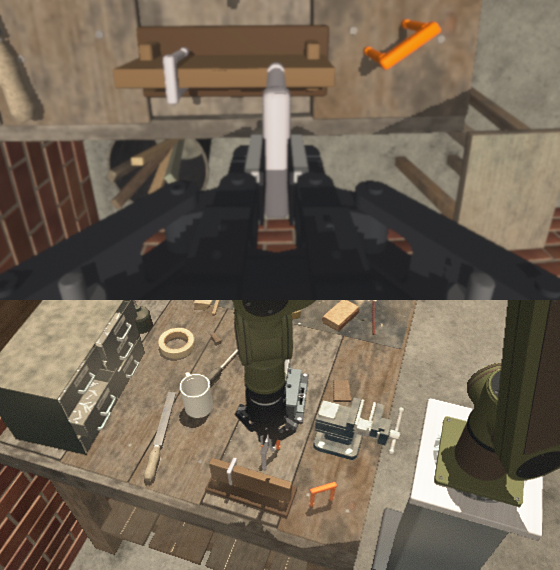

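The clamp is held straight in the fingers, with its crown at wrist column ~276 and a leg tip visible at (275,72), clear of the rail. I measure its pose in the hand.

```bash
python3 - <<'E'
from h import *
w=pickle.load(open("w5.pkl","rb")); P=w["P"]
M=np.zeros(P.shape[:2],bool); M[170:345,255:300]=True
M&=(P[...,2]>.225)&(P[...,2]<.262)&(abs(P[...,1]-.2616)<.05)&(abs(P[...,0]-.473)<.0085)
Q=P[M]; rect(Q,"crown")
A=np.c_[Q[:,0]-.473,Q[:,1]-.2616,np.ones(len(Q))]
k=Q[:,2]>np.median(Q[:,2])-.003
for _ in range(4):
    c=np.linalg.lstsq(A[k],Q[k,2],rcond=None)[0]; k=abs(A@c-Q[:,2])<.0015
print("plane",c,k.sum()); rect(Q[k],"top")
# leg
L=P[150:290,255:300].reshape(-1,3); L=L[(L[:,2]>.15)&(L[:,2]<.225)&(abs(L[:,1]-.2366)<.02)]; 
for z in np.arange(.165,.225,.01):
    q=L[abs(L[:,2]-z)<.005]
    if len(q)>5: print(round(z,3),len(q),(np.median(q,0)*1000).round(1),(q[:,1].min()*1000).round(1))
E
```

```text
crown 3655 c [472.4 261.1] sz [16.7 61.5] ang 3.1 z [0.2424 0.2454 0.2564]
plane [ 1.03152721e-02 -1.98075693e-04  2.45355266e-01] 2885
top 2885 c [472.4 261.4] sz [16.3 61. ] ang 3.0 z [0.2442 0.2453 0.2464]
0.175 36 [471.1 232.5 178.2] 231.6
0.185 44 [472.3 233.4 180.8] 231.4
0.195 65 [471.4 232.4 195.3] 231.6
0.205 72 [471.5 232.4 205.7] 231.5
0.215 90 [471.5 232.4 215.1] 231.4
```

>>> play_rows(deltas=[8, -30, 0, -0.15, 5, 9, -38, 0, -0.175, 5, 9, -38, 0, -0.175, 5, 9, -38, 0, -0.175, 5, 9, -38, 0, -0.175, 5, 9, -38, 0, -0.175, 5, 9, -38, 0, -0.175, 5, 8, -32.3, 0, -0.161, 5])

```text
time: 13.0
tool_pos: [0.5434, -0.0297, 0.2467]
tool_rot: [0.282, -3.127, -0.0]
force: [0.4, -0.0, -1.1]
width: 0.11
finger_force: 79.0
```

>>> play_rows(deltas=[0, 0, 0, 0, 5, 0, 0, 0, 0, 5])

```text
time: 13.25
tool_pos: [0.5432, -0.0279, 0.247]
tool_rot: [0.293, -3.126, -0.001]
force: [0.4, 0.6, -1.1]
width: 0.107
finger_force: 79.0
```

```bash
python3 - <<'E'
from h import *
s=observe(); print(s["tool_pos"],s["tool_rot"],s["force"],s["width"])
a=s["tool_rot"];print("yang",2*np.degrees(np.arctan2(a[1],a[0]))-90)
w=grab("wrist"); save(w,"w6.png"); pickle.dump(w,open("w6.pkl","wb"))
f=grab("top"); pickle.dump(f,open("t6.pkl","wb"))
E
```

```text
[ 0.54320708 -0.02790574  0.24701924] [ 2.93346285e-01 -3.12595188e+00 -1.35156188e-03] [ 0.44140852  0.58496382 -1.14780577] 0.10672895163944619
yang -259.2778736773179
```

View pics/w6.png

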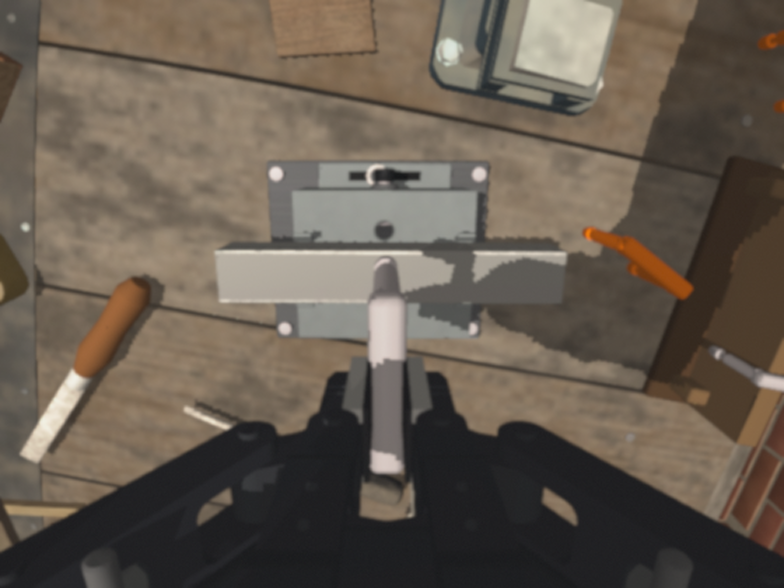

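The tube lies square between the tabs, near hole visible at (384,230), the clamp's near leg tip at (386,262). I compute the offset between the leg line and hole line from this one view.

```bash
python3 - <<'E'
from h import *
w=pickle.load(open("w6.pkl","rb")); P=w["P"]; s=1/1.4
a=np.radians(10.7); R2=np.array([[np.cos(a),np.sin(a)],[-np.sin(a),np.cos(a)]])
fr=lambda p:((np.asarray(p)[...,:2]-[542.5,-28.2])@R2.T).round(1)
h=hit(w,384*s-.15,230*s-.15,.056); print("hole",h,fr(h))
M=np.zeros(P.shape[:2],bool); M[150:230,140:420]=True; M&=(P[...,2]>.083)&(P[...,2]<.095)
Q=P[M]; rect(Q,"tube"); q=fr(Q*1000); print("tube x range",np.percentile(q[:,0],[1,99]),"y",q[:,1].min(),q[:,1].max(),np.median(Q[:,2]))
L=P[175:260,250:300].reshape(-1,3)
for z in (.178,.185,.195,.205,.215,.225):
    q=L[abs(L[:,2]-z)<.004]
    if len(q)>5: b=fr(q*1000); print(z,len(q),"legfront x",np.percentile(b[:,0],5).round(1),"y",(np.percentile(b[:,1],[2,98])).round(1))
q=P[200:350,250:300].reshape(-1,3); q=q[(q[:,2]>.242)&(q[:,2]<.25)]; b=fr(q*1000); print("crown",np.percentile(b,[1,99],0), np.median(q[:,2]))
print("tcp",fr([543.2,-27.9]))
for uv in((276,173),(479,173),(286,328),(473,328)): c=hit(w,uv[0]*s-.15,uv[1]*s-.15,.010);print("bolt",c,fr(c))
E
```

```text
hole [517.5 -33.5  56. ] [-25.5  -0.6]
tube 9008 c [541.  -24.5] sz [ 34.8 220.8] ang 10.5 z [0.0896 0.091  0.0922]
tube x range [-18.1  15.9] y -106.6 114.3 0.09104008177013892
0.178 72 legfront x -30.7 y [-3.7  5.4]
0.185 32 legfront x -30.7 y [-3.7  4.9]
0.195 49 legfront x -30.6 y [-3.5  5.5]
0.205 56 legfront x -30.7 y [-3.6  5.4]
0.215 68 legfront x -30.6 y [-3.5  5.6]
0.225 75 legfront x -30.7 y [-3.3  5.6]
crown [[-31.2    -8.2  ]
 [ 28.1     9.336]] 0.2459302951347343
tcp [0.7 0.2]
bolt [ 496.  -121.4   10. ] [-63.  -82.9]
bolt [467.5  30.4  10. ] [-62.8  71.5]
bolt [618.6 -97.6  10. ] [ 61.9 -82.3]
bolt [589.8  54.9  10. ] [61.9 72.9]
```

>>> play_rows(deltas=[0.3, -1.5, -30, 0, 5, 0, 0, -40, 0, 5, 0, 0, -20, 0, 5, 0, 0, -10, 0, 5, 0, 0, -8, 0, 5, 0, 0, 0, 0, 5])

```text
time: 14.1
tool_pos: [0.5443, -0.0295, 0.14]
tool_rot: [-0.293, 3.128, -0.0]
force: [-0.3, 0.2, -1.4]
width: 0.106
finger_force: 79.0
```

>>> play_rows(deltas=[0, 0, -2, 0, 5, 0, 0, -2, 0, 5, 0, 0, -2, 0, 5, 0, 0, 0, 0, 5])

```text
time: 14.6
tool_pos: [0.544, -0.0298, 0.1338]
tool_rot: [0.292, -3.128, -0.0]
force: [-0.0, 0.3, -1.6]
width: 0.105
finger_force: 79.0
```

>>> play_rows(deltas=[-0.3, 0.2, -1.5, 0, 5, 0, 0, -1.5, 0, 5, 0, 0, 0, 0, 5])

```text
time: 14.98
tool_pos: [0.5437, -0.0295, 0.1307]
tool_rot: [0.292, -3.128, -0.0]
force: [0.7, -0.5, -2.2]
width: 0.107
finger_force: 79.0
```

>>> play_rows(deltas=[0, 0, -1.5, 0, 5, 0, 0, -1, 0, 5, 0, 0, 0, 0, 5])

```text
time: 15.35
tool_pos: [0.5438, -0.0295, 0.1283]
tool_rot: [0.292, -3.128, -0.0]
force: [-0.8, 0.5, -0.8]
width: 0.108
finger_force: 79.0
```

The tips are in the holes with no contact force. I keep going down.

>>> play_rows(deltas=[0, 0, -1.5, 0, 5, 0, 0, -1.5, 0, 5, 0, 0, -1.5, 0, 5, 0, 0, -1.5, 0, 5, 0, 0, 0, 0, 5], squeeze=110)

```text
time: 15.98
tool_pos: [0.5437, -0.0295, 0.1222]
tool_rot: [0.292, -3.128, -0.0]
force: [0.3, -0.5, -1.1]
width: 0.093
finger_force: 108.3
```

>>> play_rows(deltas=[0, 0, -1.5, 0, 5, 0, 0, -1.5, 0, 5, 0, 0, 0, 0, 5])

```text
time: 16.35
tool_pos: [0.5443, -0.0296, 0.1202]
tool_rot: [-0.292, 3.127, -0.0]
force: [-0.9, -1.3, 4.5]
width: 0.097
finger_force: 109.3
```

>>> play_rows(deltas=[0, 0, -1, 0, 5, 0, 0, -1, 0, 5, 0, 0, 0, 0, 5])

```text
time: 16.73
tool_pos: [0.5445, -0.0296, 0.1194]
tool_rot: [-0.292, 3.126, -0.001]
force: [-3.3, -0.1, 11.9]
width: 0.099
finger_force: 110.3
```

>>> play_rows(deltas=[0, 0, -1, 0, 5, 0, 0, -1, 0, 5, 0, 0, 0, 0, 5])

```text
time: 17.1
tool_pos: [0.5446, -0.0296, 0.1167]
tool_rot: [-0.292, 3.126, -0.001]
force: [0.2, 0.2, -1.3]
width: 0.095
finger_force: 108.6
```

>>> play_rows(deltas=[0, 0, -1.5, 0, 5, 0, 0, -1.5, 0, 5, 0, 0, -1.5, 0, 5, 0, 0, -1.5, 0, 5, 0, 0, 0, 0, 5])

```text
time: 17.73
tool_pos: [0.544, -0.0296, 0.1092]
tool_rot: [-0.292, 3.128, -0.0]
force: [-0.2, -1.1, 3.1]
width: 0.098
finger_force: 109.1
```

>>> play_rows(deltas=[0, 0, -1.5, 0, 5, 0, 0, -1.5, 0, 5, 0, 0, -1, 0, 5, 0, 0, 0, 0, 5])

```text
time: 18.23
tool_pos: [0.5434, -0.0295, 0.1046]
tool_rot: [0.292, -3.127, -0.001]
force: [1.2, -0.4, -2.4]
width: 0.095
finger_force: 108.5
```

>>> play_rows(deltas=[0, 0, -1, 0, 5, 0, 0, -1, 0, 5, 0, 0, 0, 0, 5])

```text
time: 18.6
tool_pos: [0.5435, -0.0295, 0.104]
tool_rot: [0.292, -3.128, -0.0]
force: [-2.0, 0.3, 3.8]
width: 0.099
finger_force: 109.4
```

>>> play_rows(deltas=[0, 0, -1, 0, 5, 0, 0, -1, 0, 5, 0, 0, 0, 0, 5])

```text
time: 18.98
tool_pos: [0.5436, -0.0295, 0.1039]
tool_rot: [-0.292, 3.127, -0.0]
force: [-6.0, 0.2, 18.3]
width: 0.093
finger_force: 111.0
```

>>> play_rows(deltas=[0, 0, -1, 0, 5, 0, 0, 0, 0, 5])

```text
time: 19.23
tool_pos: [0.5436, -0.0295, 0.1039]
tool_rot: [-0.292, 3.126, -0.0]
force: [-7.7, 0.3, 23.1]
width: 0.092
finger_force: 111.8
```

>>> play_rows(deltas=[0, 0, 3.5, 0, 5, 0, 0, 0, 0, 40, 0, 0, 0, 0, 40, 0, 0, 0, 0, 40, 0, 0, 20, 0, 45, 0, 0, 40, 0, 45, 0, 0, 40, 0, 45, 0, 0, 40, 0, 45])

```text
time: 20.23
tool_pos: [0.5437, -0.0295, 0.2448]
tool_rot: [0.292, -3.127, -0.0]
force: [-0.6, 0.1, -0.4]
width: 0.525
finger_force: 0.0
```

>>> play_rows(deltas=[-20, 0, 0, 0, 45, -20, 0, 0, 0, 45, 0, 0, 0, 0, 45])

```text
time: 20.6
tool_pos: [0.5027, -0.0295, 0.2438]
tool_rot: [0.292, -3.127, -0.0]
force: [-0.6, 0.2, -0.3]
width: 0.528
finger_force: 0.0
```

```bash
python3 - <<'E'
from h import *
s=observe(); print(s["tool_pos"],s["force"],s["time"])
w=grab("wrist"); P=w["P"]; f=grab("side")
cv2.imwrite("pics/w7.png",np.hstack([cv2.resize(w["image"][60:340,120:400,::-1],(400,400)),cv2.resize(f["image"][190:290,230:330,::-1],(400,400),interpolation=cv2.INTER_CUBIC)]))
M=(P[...,2]>.096)&(P[...,2]<.13)&(abs(P[...,0]-.543)<.06)&(abs(P[...,1]+.03)<.04)
Q=P[M]; rect(Q,"crown"); c=np.linalg.lstsq(np.c_[Q[:,:2]-Q[:,:2].mean(0),np.ones(len(Q))],Q[:,2],rcond=None)[0]; print(c)
T=P[(P[...,2]>.085)&(P[...,2]<.0945)&(abs(P[...,0]-.543)<.05)&(abs(P[...,1]+.03)<.13)]; rect(T,"tube")
E
```

```text
[ 0.502688   -0.0295226   0.24384153] [-0.56917814  0.19901945 -0.26879894] 20.6
crown 919 c [541.9 -29. ] sz [61.4 11.6] ang 10.5 z [0.1002 0.1027 0.104 ]
[ 0.01241142 -0.00445569  0.10244842]
tube 8353 c [535.1 -25.6] sz [ 47. 220.] ang 10.2 z [0.0894 0.091  0.0921]
```

View pics/w7.png

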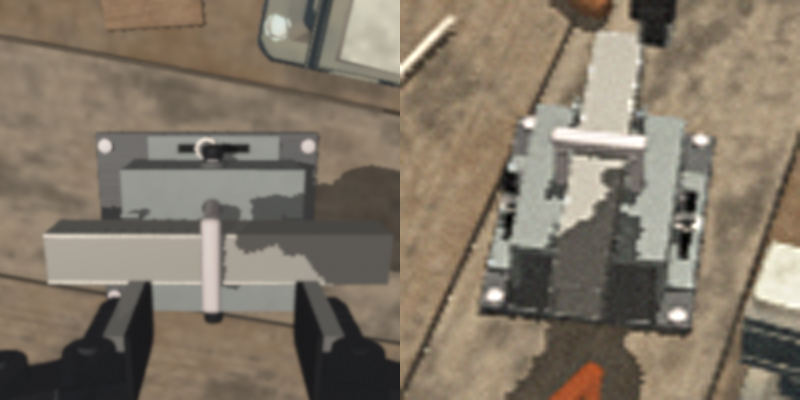

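The clamp sits astride the tube at the bracket's centre. Its crown is level at z ≈ 102.5 mm, on the tube top at ≈ 91 mm, which is the home position past the plungers' snap point. Nothing touches it, so I hand in.

```bash
python3 -c "
from station import finish_job; print(finish_job())"
```

```text
the job is handed in; nothing more can be done
None
```

I handed the job in after about 21 s: the tube is between the tabs and the larger clamp is pressed home at about 23 N. Its crown sits level on the tube; the plungers can't be read directly, so I take both as snapped in from the seated height and the drop in force.

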